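Pack up spacer plates to the height gauge

TASK

Build a packing of spacer plates on the pad of the height gauge, so that the top face of the stack comes level with the gauge's pointer: not below the pointer's lower edge and not above its upper edge. Choose plates whose thicknesses add up, lay them flat one on another with their edges in line with the pad, leave the plates you do not need well away from the pad, and disturb neither the pointer nor the other things on the bench.

Things in the scene. Friction and masses are not known exactly. Their poses are not given: they have to be found in the camera images.
- gauge: height gauge, fixed: grey foot 224 x 66 x 12 mm (x from -68 to +156 mm) with a bright ground pad (104 mm along x, 54 mm along y, 3 mm proud) at one end and an upright round pillar (14 mm thick, its top 132 mm above the worktop) at x = +122 mm. Origin on the worktop under the middle of the pad; x points from the pad to the pillar, z up
- pad_top (a point): middle of the pad's top face, 15 mm above the worktop; axes as the gauge
- pointer_tip (a point): end of the gauge's pointer, a level steel bar 10 mm thick reaching from a dark slider on the pillar towards the pad, 61 mm from the pad's middle. The point is half-way up its thickness (edges 5 mm below and above). Set 58 to 74 mm above the pad's top face; it stays put unless pushed with over 12 N. The slider, 30 x 28 x 26 mm, carries a small black locking knob
- plate_12: bare aluminium spacer plate 100 mm long (its x), 50 mm wide (its y), 12 mm thick (z), 0.15 kg give or take 15 per cent, lying flat; 1 dark dot in a row along the middle of its top. Origin in the middle of its underside; at the start it lies on top of the 20 mm plate
- plate_16: bare aluminium spacer plate 100 mm long (its x), 50 mm wide (its y), 16 mm thick (z), 0.20 kg give or take 15 per cent, lying flat; 2 dark dots in a row along the middle of its top. Origin in the middle of its underside
- plate_20: bare aluminium spacer plate 100 mm long (its x), 50 mm wide (its y), 20 mm thick (z), 0.25 kg give or take 15 per cent, lying flat; 3 dark dots in a row along the middle of its top. Origin in the middle of its underside; at the start the 12 mm plate lies on it
- plate_24: bare aluminium spacer plate 100 mm long (its x), 50 mm wide (its y), 24 mm thick (z), 0.30 kg give or take 15 per cent, lying flat; 4 dark dots in a row along the middle of its top. Origin in the middle of its underside
- plate_32: bare aluminium spacer plate 100 mm long (its x), 50 mm wide (its y), 32 mm thick (z), 0.40 kg give or take 15 per cent, lying flat; 5 dark dots in a row along the middle of its top. Origin in the middle of its underside
- microscope: a stereo microscope, fixed, always in the same place: base 220 x 188 mm, 43 mm high, its head leaning towards the robot, eyepieces up to 330 mm above the worktop and some 150 mm to the robot's side of the origin (origin on the worktop under the objective); it stands between the arm's start pose and the plates
- marker_blue: a capped white marker with a blue cap, 18 x 131 x 20 mm, lying flat (origin under its middle); a bystander
- amber_bottle: a brown glass bottle, 60 mm across, 142 mm tall (origin under its middle); a bystander

How it is judged:
At the end, for the whole second after the job is handed in: Top of the stack within 5.5 mm of the pointer's mid-thickness. Plates on the pad flat, within 10 mm of its middle and 8 degrees of its length; every other plate over 100 mm from its middle (centre to centre). All plates still ((((horizontal distance between plate_12 and pad_top below 0.01 m and angle between the x axis of plate_12 and the x axis of gauge, either way round below 0.14 rad and z of plate_12 in the frame of pad_top above -0.002 m and angle between plate_12's own z axis and vertical below 0.04 rad) and z of plate_12 in the frame of pointer_tip between -0.0175 and -0.0065 m) or ((horizontal distance between plate_16 and pad_top below 0.01 m and angle between the x axis of plate_16 and the x axis of gauge, either way round below 0.14 rad and z of plate_16 in the frame of pad_top above -0.002 m and angle between plate_16's own z axis and vertical below 0.04 rad) and z of plate_16 in the frame of pointer_tip between -0.0215 and -0.0105 m) or ((horizontal distance between plate_20 and pad_top below 0.01 m and angle between the x axis of plate_20 and the x axis of gauge, either way round below 0.14 rad and z of plate_20 in the frame of pad_top above -0.002 m and angle between plate_20's own z axis and vertical below 0.04 rad) and z of plate_20 in the frame of pointer_tip between -0.0255 and -0.0145 m) or ((horizontal distance between plate_24 and pad_top below 0.01 m and angle between the x axis of plate_24 and the x axis of gauge, either way round below 0.14 rad and z of plate_24 in the frame of pad_top above -0.002 m and angle between plate_24's own z axis and vertical below 0.04 rad) and z of plate_24 in the frame of pointer_tip between -0.0295 and -0.0185 m) or ((horizontal distance between plate_32 and pad_top below 0.01 m and angle between the x axis of plate_32 and the x axis of gauge, either way round below 0.14 rad and z of plate_32 in the frame of pad_top above -0.002 m and angle between plate_32's own z axis and vertical below 0.04 rad) and z of plate_32 in the frame of pointer_tip between -0.0375 and -0.0265 m)) and (horizontal distance between plate_12 and pad_top above 0.1 m or ((horizontal distance between plate_12 and pad_top below 0.01 m and angle between the x axis of plate_12 and the x axis of gauge, either way round below 0.14 rad and z of plate_12 in the frame of pad_top above -0.002 m and angle between plate_12's own z axis and vertical below 0.04 rad) and z of plate_12 in the frame of pointer_tip below -0.0065 m)) and (horizontal distance between plate_16 and pad_top above 0.1 m or ((horizontal distance between plate_16 and pad_top below 0.01 m and angle between the x axis of plate_16 and the x axis of gauge, either way round below 0.14 rad and z of plate_16 in the frame of pad_top above -0.002 m and angle between plate_16's own z axis and vertical below 0.04 rad) and z of plate_16 in the frame of pointer_tip below -0.0105 m)) and (horizontal distance between plate_20 and pad_top above 0.1 m or ((horizontal distance between plate_20 and pad_top below 0.01 m and angle between the x axis of plate_20 and the x axis of gauge, either way round below 0.14 rad and z of plate_20 in the frame of pad_top above -0.002 m and angle between plate_20's own z axis and vertical below 0.04 rad) and z of plate_20 in the frame of pointer_tip below -0.0145 m)) and (horizontal distance between plate_24 and pad_top above 0.1 m or ((horizontal distance between plate_24 and pad_top below 0.01 m and angle between the x axis of plate_24 and the x axis of gauge, either way round below 0.14 rad and z of plate_24 in the frame of pad_top above -0.002 m and angle between plate_24's own z axis and vertical below 0.04 rad) and z of plate_24 in the frame of pointer_tip below -0.0185 m)) and (horizontal distance between plate_32 and pad_top above 0.1 m or ((horizontal distance between plate_32 and pad_top below 0.01 m and angle between the x axis of plate_32 and the x axis of gauge, either way round below 0.14 rad and z of plate_32 in the frame of pad_top above -0.002 m and angle between plate_32's own z axis and vertical below 0.04 rad) and z of plate_32 in the frame of pointer_tip below -0.0265 m)) and linear speed of each of plate_12, plate_16, plate_20, plate_24, plate_32 below 0.02 m/s); the robot touches nothing.
It fails at once if the pointer is shifted by more than 4 mm (distance of pointer_tip from where it was at the start of the episode above 0.004 m).
It fails at once if the marker or the brown bottle is moved by more than 30 mm (distance of any of marker_blue, amber_bottle from where it was at the start of the episode above 0.03 m).
It also fails if it takes over 72 s, if anything falls off the work surface, if the arm or the gripper's body presses on something with over 40 N, if the wrist force passes 120 N, or if a joint passes its speed limit or range.

ROBOT

A 6-joint arm with a two-finger parallel gripper is mounted at the origin on a cart in front of the work surface, level with it; the furniture and walls round the work are solid. World frame = base frame: x ahead of the robot, y to its left, z up, the work surface at z = 0. Lengths are in m, angles in rad, forces in N, time in s.
With the tool pointing down it reaches from about 0.425 to 0.95 m from the base axis. Payload 3.5 kg.
Tool frame: the origin (TCP) lies between the finger pads; the fingertips stand 22 mm ahead of it and the grasp point (between the pads) lies 3 mm ahead of it (ctrl.nose_length is the z of the fingertips in the tool frame, in m); z points along the fingers, y is the line along which they close (so a half turn about z gives the same grasp; the last joint's range is limited). The gripper opens to 85 mm and grips with 20 to 120 N. Pads are 22 mm wide; open, the fingers measure 114 mm over their backs; the gripper's body (76 mm by 85 mm) begins 54 mm behind the grasp point. The pads swing forward as they close: fully open they stand 13 mm farther back than shut.
Start: joints at [-1.33, 0.286, 1.577, -0, 1.279, -0.15], TCP at [0.257, -0.624, 0.253] pointing down, gripper open.
Joint ranges: [-2.77, 2.77], [-0.9, 2.22], [0.21, 2.48], [-1.53, 4.67], [0.24, 2.81], [-2.84, 2.84]. Speed limits (rad/s): [2.79, 2.79, 3.14, 3.14, 3.14, 3.14].

INTERFACE

Orientations are given as a unit quaternion [x, y, z, w].
In Python, from plant import ctrl gives the robot as it stands. The module is installed in compiled form; this text tells all that it offers.
- The arm moves only by the tool send_rows, never from a script. Its argument "rows" is text: rows parted by semicolons, each of 7 numbers parted by spaces: the turn, a rotation vector about the tool's x, y, z in parts of the range, where 1.0 means 180 degrees, then the shift along the tool's x, y, z in shares of 500 mm (1.0 is 500 mm), then the opening, from -1 (shut) to 1 (fully open). A call has 1 to 8 rows; each row is the pose to reach, as a shift and turn from the pose commanded when the call began, along the tool's axes at that moment; what a row does not reach only later rows make up. A row lasts 1/8 s, in which the tool goes at most 62.5 mm and 10.7 degrees, less where a joint would pass 70% of its speed; a pose out of reach is approached as far as the arm can. A shift or turn number past 1, either way, is cut back to 1. A call with a gripper value outside its range is refused whole. The fingers move at their own pace and stop on an object; "grip_force" is the grip in N (left out, the last holds). Time passes only in rows, so rows that repeat a pose let the fingers close. It gives the time, the measured TCP pose, the force, the opening and the grip force at its end, in the units of the state.
- ctrl.get_state(): the state, without advancing time (a new reading comes with each control period).
- ctrl.read_camera(name): name is "scene" or "side" or "wrist"; returns a dict with "color" (384x512x3 uint8, red, green, blue), "fx", "fy", "cx", "cy" (pixels), "extrinsics" (4x4, takes a point from world to camera coordinates). Camera axes: x right, y down, z forward; pixel columns grow to the right and rows downward; lengths in m; the calibration is good to about 2 mm. A picture is of the moment at which its call begins. There is no depth.
- ctrl.sign_off(): hands the job in; it is judged then, once.
Trained networks look in a picture, given as the dict that the camera call returned (one of the last four; its "shot" number tells which), for a name from the list of things; names that differ only in an ending like _2 or _b are one class to them, and where a whole thing is asked for, a point or a joint stands for the part that bears it (a point fixed in the world has none). Each returns a list of dicts, best first, with "p" (0 to 1); they miss things now and then, are a little off and sometimes report something else, mostly with a low value. They report only what shows in the picture. A call takes as long as a camera call.
- ctrl.look_for(picture, target): "position" ([x, y, z] in m, in the coordinates of the camera as it stood for that picture, good to about 4 mm: the middle of the surface that is visible of it).
The state is a dict: "time": time; "qpos": joint angles; "dq": joint speeds; "joint_efforts": joint torques, N m; "eef_pos": TCP position; "tcp_rot": TCP orientation; "contact_force": force on the tool from outside, world axes, zero at the start; "wrist_torque": the same for the moment, N m; "opening": opening from 0.0 (shut) to 1.0 (fully open); "finger_force": force on a finger pad.
Only numpy, scipy, OpenCV 4.12 (cv2) and the standard library are available. Lean on these libraries where they do the work, as an engineer would, in place of code of your own. Each camera call takes 0.05 s, during which the arm holds its last target. There are 200 camera calls.

## Working session

There is one attempt and no reset: what is moved stays moved. The work goes in short steps, Python scripts to look and compute and a tool call to move; the robot and the scene stay as the last step left them, time stands still between calls to the robot, and variables do not carry over. Pictures are saved under pics/ and viewed, at most 10 in all, crops included, and the job is handed in when it is done.

Besides the shell and the picture viewer there is one more tool, called after "Request:" as name(argument=value, ...) on one line, values as JSON. send_rows: Moves the arm, as the interface text tells. Its arguments: {"type":"object","properties":{"rows":{"type":"string"},"grip_force":{"type":"number"}},"required":["rows"]}

```bash
mkdir -p pics; cat > h.py <<'E'
import numpy as np, cv2
from plant import ctrl
def w(pic,p):
    E=np.array(pic["extrinsics"]); return (np.linalg.inv(E)@np.append(p,1))[:3]
def ray(pic,u,v,z):
    E=np.linalg.inv(np.array(pic["extrinsics"]));d=E[:3,:3]@np.array([(u-pic["cx"])/pic["fx"],(v-pic["cy"])/pic["fy"],1]);o=E[:3,3]
    return o+d*(z-o[2])/d[2]
def proj(pic,P):
    E=np.array(pic["extrinsics"]);q=E[:3,:3]@np.array(P)+E[:3,3];return np.array([pic["fx"]*q[0]/q[2]+pic["cx"],pic["fy"]*q[1]/q[2]+pic["cy"]])
def save(pic,n,s=1.5): cv2.imwrite(f"pics/{n}.png",cv2.resize(pic["color"][:,:,::-1],None,fx=s,fy=s))
E
python3 - <<'E'
from h import *
import pickle
s=ctrl.get_state();print(s["eef_pos"],s["tcp_rot"],s["time"],ctrl.nose_length)
for c in["scene","side"]:
    p=ctrl.read_camera(c);save(p,c);pickle.dump(p,open(c+".pkl","wb"))
    print(c,np.linalg.inv(p["extrinsics"])[:3,3].round(3),p["fx"])
    for n in["gauge","pointer_tip","plate_12","plate_16","plate_20","plate_24","plate_32","microscope","marker_blue","amber_bottle"]:
        print(n,[(w(p,r["position"]).round(3).tolist(),round(r["p"],2)) for r in ctrl.look_for(p,n)[:3]])
E
```

```text
[ 0.25701363 -0.62350174  0.25191387] [ 9.80968293e-01  1.94164356e-01 -6.93810931e-05 -1.18597175e-03] 0.0 0.022
scene [-0.08   0.479  1.029] 479.26358009872246
gauge [([0.431, -0.113, 0.014], 0.92)]
pointer_tip [([0.437, -0.056, 0.078], 0.75)]
plate_12 [([0.643, -0.066, 0.027], 0.93), ([0.523, -0.349, 0.027], 0.7)]
plate_16 [([0.643, -0.066, 0.027], 0.93), ([0.523, -0.349, 0.027], 0.7)]
plate_20 [([0.643, -0.066, 0.027], 0.93), ([0.523, -0.349, 0.027], 0.7)]
plate_24 [([0.643, -0.066, 0.027], 0.93), ([0.523, -0.349, 0.027], 0.7)]
plate_32 [([0.643, -0.066, 0.027], 0.93), ([0.523, -0.349, 0.027], 0.7)]
microscope []
marker_blue [([0.627, -0.166, 0.011], 0.58)]
amber_bottle [([0.668, -0.392, 0.077], 0.88)]
side [0.491 1.011 0.809] 471.5932835773469
gauge [([0.431, -0.038, 0.013], 0.86)]
pointer_tip []
plate_12 [([0.504, -0.344, 0.028], 0.89), ([0.649, -0.052, 0.032], 0.86), ([0.395, -0.311, 0.024], 0.73)]
plate_16 [([0.504, -0.344, 0.028], 0.89), ([0.649, -0.052, 0.032], 0.86), ([0.395, -0.311, 0.024], 0.73)]
plate_20 [([0.504, -0.344, 0.028], 0.89), ([0.649, -0.052, 0.032], 0.86), ([0.395, -0.311, 0.024], 0.73)]
plate_24 [([0.504, -0.344, 0.028], 0.89), ([0.649, -0.052, 0.032], 0.86), ([0.395, -0.311, 0.024], 0.73)]
plate_32 [([0.504, -0.344, 0.028], 0.89), ([0.649, -0.052, 0.032], 0.86), ([0.395, -0.311, 0.024], 0.73)]
microscope []
marker_blue [([0.636, -0.168, 0.011], 0.81), ([0.684, -0.39, 0.071], 0.23)]
amber_bottle []
```

View pics/scene.png

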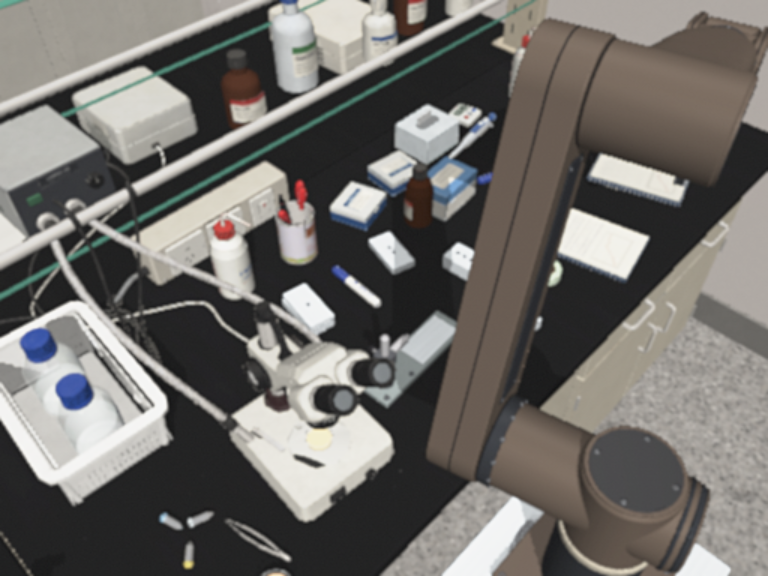

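View pics/side.png

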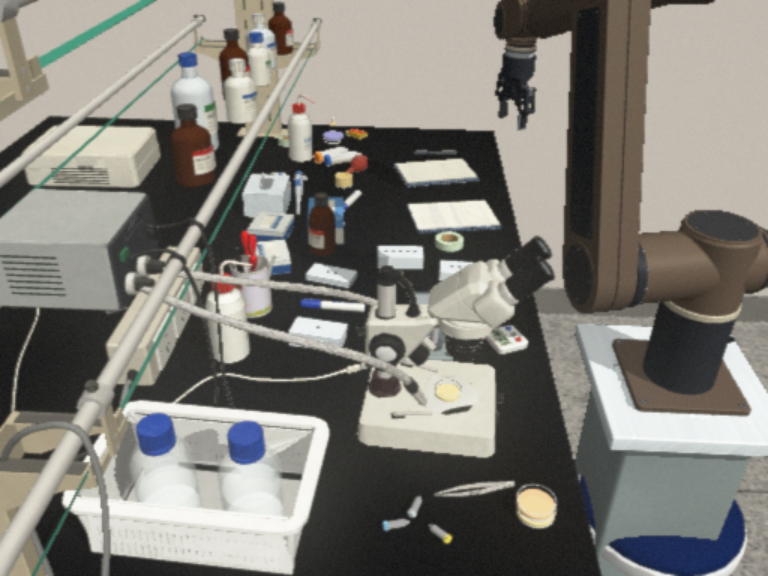

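The pictures show the microscope at about (310,420) in the scene view, the gauge just right of it at (415,355), and white or grey plates at (308,308), (390,250) and (460,262). The marker is at (357,287) and the bottle at (418,198). Next I move the wrist camera over the area.

Units first: shifts go in shares of 500 mm and turns go in shares of 180 degrees. So 285 mm is 0.57, -264 mm is -0.528.

Request:
send_rows(rows="0 0 0 0.57 -0.528 -0.26 1;0 0 0 0.57 -0.528 -0.26 1;0 0 0 0.57 -0.528 -0.26 1;0 0 0 0.57 -0.528 -0.26 1;0 0 0 0.57 -0.528 -0.26 1;0 0 0 0.57 -0.528 -0.26 1;0 0 0 0.57 -0.528 -0.26 1;0 0 0 0.57 -0.528 -0.26 1")

```text
time: 2.1
eef_pos: [0.4211, -0.2699, 0.3851]
tcp_rot: [0.981, 0.196, 0.001, 0.001]
contact_force: [0.4, 0.6, -0.6]
opening: 1.003
finger_force: 0.0
```

```bash
python3 - <<'E'
from h import *
import pickle
s=ctrl.get_state();print(s["eef_pos"],s["tcp_rot"],s["time"])
for c in["wrist","scene"]:
    p=ctrl.read_camera(c);save(p,c+"1");pickle.dump(p,open(c+"1.pkl","wb"))
    print(c,np.linalg.inv(p["extrinsics"]).round(3),p["fx"])
    for n in["gauge","pointer_tip","pad_top","plate_12","marker_blue","microscope"]:
        print(n,[(w(p,r["position"]).round(3).tolist(),round(r["p"],2)) for r in ctrl.look_for(p,n)[:5]])
E
```

```text
[ 0.42105571 -0.26990529  0.38512052] [0.98059337 0.19604452 0.00100798 0.00147062] 2.1
wrist [[ 0.384 -0.889 -0.25   0.486]
 [-0.923 -0.368 -0.108 -0.244]
 [ 0.004  0.273 -0.962  0.505]
 [ 0.     0.     0.     1.   ]] 320.530518978998
gauge [([0.441, -0.112, 0.012], 0.59), ([0.626, -0.29, 0.019], 0.43)]
pointer_tip [([0.441, -0.059, 0.085], 0.87)]
pad_top [([0.441, -0.112, 0.018], 0.86)]
plate_12 [([0.509, -0.364, 0.034], 0.79), ([0.375, -0.32, 0.022], 0.77), ([0.628, -0.289, 0.018], 0.56)]
marker_blue [([0.589, -0.171, 0.008], 0.51)]
microscope []
scene [[-0.729 -0.502  0.464 -0.08 ]
 [-0.684  0.53  -0.501  0.479]
 [ 0.006 -0.683 -0.73   1.029]
 [ 0.     0.     0.     1.   ]] 479.26358009872246
gauge [([0.429, -0.101, 0.012], 0.82)]
pointer_tip [([0.438, -0.054, 0.076], 0.65)]
pad_top [([0.436, -0.102, 0.01], 0.7)]
plate_12 [([0.647, -0.286, 0.014], 0.79), ([0.645, -0.064, 0.026], 0.6), ([0.602, -0.044, 0.01], 0.57), ([0.541, -0.341, 0.024], 0.5)]
marker_blue [([0.629, -0.168, 0.013], 0.56), ([0.602, -0.04, 0.012], 0.47)]
microscope [([0.433, -0.105, 0.01], 0.37)]
```

View pics/wrist1.png

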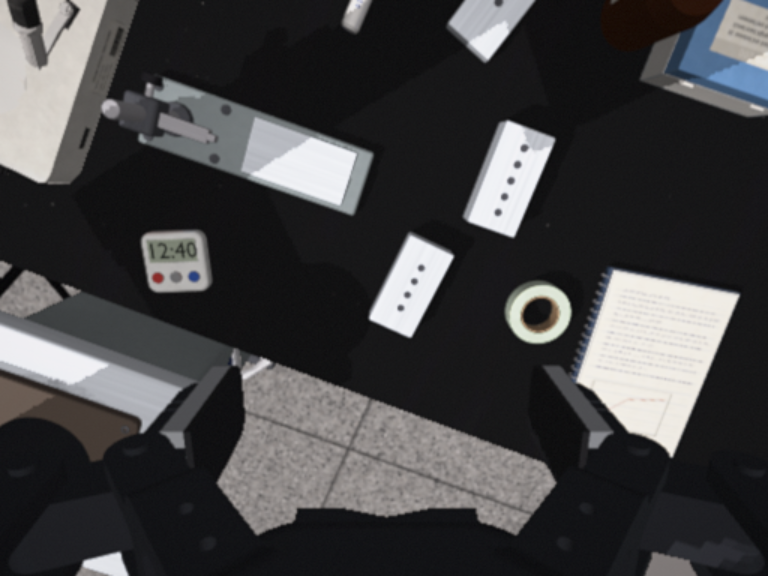

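The wrist view shows plate_32 (5 dots) at (510,180), plate_24 (4 dots) at (412,285) and a third plate at (495,20). The gauge pad is at (305,165) with the pillar to its left at (175,115) and the pointer end at (212,137). Next I zoom in to get exact pixels.

```bash
python3 - <<'E'
import pickle
from h import *
p=pickle.load(open("wrist1.pkl","rb"));s=pickle.load(open("scene1.pkl","rb"))
a=cv2.resize(p["color"][40:160,80:280,::-1],None,fx=4,fy=4,interpolation=cv2.INTER_CUBIC)
cv2.imwrite("pics/wc.png",a[:480,:800])
u,v=map(int,proj(s,[.437,-.08,.05]));print(u,v)
b=cv2.resize(s["color"][v-45:v+55,u-70:u+70,::-1],None,fx=5.6,fy=5.6,interpolation=cv2.INTER_CUBIC)
cv2.imwrite("pics/sc.png",b);print(b.shape,u-70,v-45)
g=cv2.cvtColor(p["color"],cv2.COLOR_RGB2GRAY)
def dots(x0,y0,x1,y1,z):
    r=g[y0:y1,x0:x1]; m=((cv2.morphologyEx(r,cv2.MORPH_BLACKHAT,np.ones((9,9),np.uint8)))>50).astype(np.uint8)
    n,_,st,c=cv2.connectedComponentsWithStats(m)
    for i in range(1,n):
        if st[i,4]>4: print(st[i,4],(c[i]+[x0,y0]).round(1),ray(p,*(c[i]+[x0,y0]),z).round(4))
print(32);dots(318,85,362,155,.032)
print(24);dots(255,165,295,215,.024)
E
```

```text
264 236
(560, 784, 3) 194 191
32
27 [357.4  86. ] [ 0.5593 -0.3677  0.032 ]
25 [349.   98.4] [ 0.5398 -0.3643  0.032 ]
55 [319. 117.] [ 0.5002 -0.3361  0.032 ]
25 [344.6 109.2] [ 0.5241 -0.3654  0.032 ]
33 [359.8 120. ] [ 0.5191 -0.3925  0.032 ]
23 [340.2 120. ] [ 0.5081 -0.3662  0.032 ]
23 [336.  130.8] [ 0.492  -0.3676  0.032 ]
21 [331.8 141.1] [ 0.4762 -0.3685  0.032 ]
42 [322.7 152.7] [ 0.4557 -0.3636  0.032 ]
8 [345.1 153.1] [ 0.4678 -0.3947  0.032 ]
24
11 [266.4 165.9] [ 0.4039 -0.2949  0.024 ]
5 [292.8 165.2] [ 0.4203 -0.3318  0.024 ]
19 [280.4 178.2] [ 0.3944 -0.3225  0.024 ]
36 [256.2 185.3] [ 0.3697 -0.2924  0.024 ]
19 [275.8 187.2] [ 0.3786 -0.3217  0.024 ]
25 [292.8 191.1] [ 0.383  -0.3487  0.024 ]
19 [271.2 196.2] [ 0.3624 -0.3207  0.024 ]
19 [266.8 204.8] [ 0.3467 -0.3201  0.024 ]
10 [280.7 212.8] [ 0.3428 -0.3457  0.024 ]
```

View pics/wc.png

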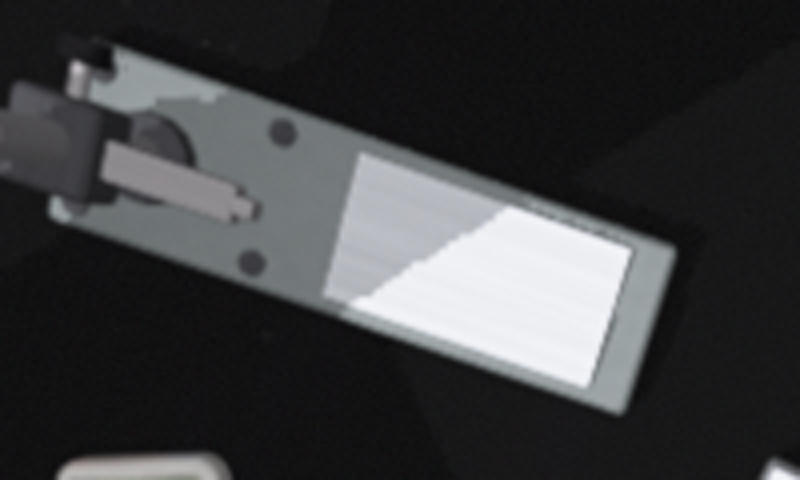

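View pics/sc.png

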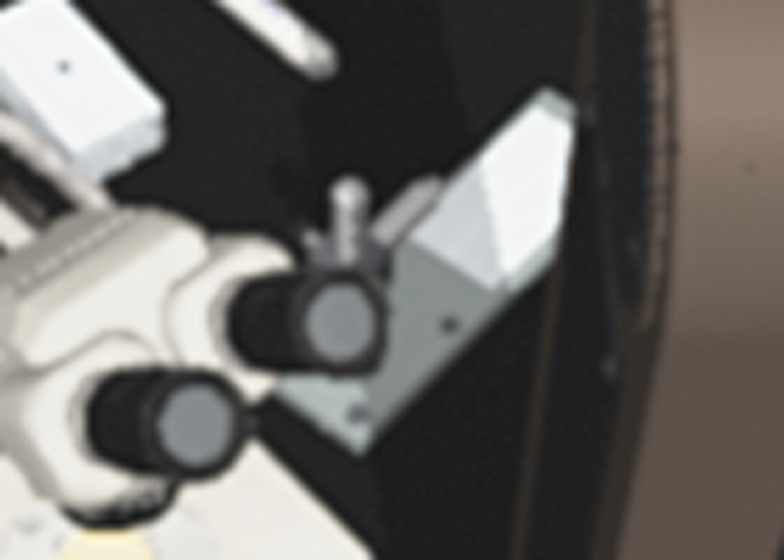

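The wrist crop shows pad corners at (360,153), (632,247), (588,388) and (325,296), with the pointer's end at (258,210). The scene crop shows the pointer's end at (438,182).

```bash
python3 - <<'E'
import pickle
from h import *
p=pickle.load(open("wrist1.pkl","rb"));s=pickle.load(open("scene1.pkl","rb"))
W=lambda x,y:((x+.5)/4-.5+80,(y+.5)/4-.5+40)
S=lambda x,y:((x+.5)/5.6-.5+194,(y+.5)/5.6-.5+191)
c=[ray(p,*W(*k),.015) for k in[(360,153),(632,247),(588,388),(325,296)]]
c=np.array(c);print(c.round(4),np.linalg.norm(c-np.roll(c,1,0),axis=1))
m=c.mean(0);d=(c[0]+c[3]-c[1]-c[2]);yaw=np.arctan2(d[1],d[0]);print("pad",m,np.degrees(yaw))
gx=np.array([np.cos(yaw),np.sin(yaw)])
for z in np.arange(.07,.095,.003):
    print(round(z,3),*[((q-m)[:2]@gx*1e3).round(1) for q in(ray(p,*W(258,210),z),ray(s,*S(438,182),z))],*[((q-m)[:2]@[-gx[1],gx[0]]*1e3).round(1) for q in(ray(p,*W(258,210),z),ray(s,*S(438,182),z))])
# microscope eyepiece
for k in[(340,325),(200,425)]: print(ray(s,*S(*k),.32))
st=ctrl.get_state();print(st["qpos"])
E
```

```text
[[ 0.4676 -0.1165  0.015 ]
 [ 0.4749 -0.2191  0.015 ]
 [ 0.4207 -0.2226  0.015 ]
 [ 0.4149 -0.1203  0.015 ]] [0.05285988 0.10287776 0.05431596 0.10252505]
pad [ 0.44454754 -0.16960483  0.015     ] 93.68302925664312
0.07 64.0 55.6 0.1 -3.7
0.073 63.0 57.5 -0.2 -2.1
0.076 62.1 59.5 -0.4 -0.6
0.079 61.1 61.4 -0.7 0.9
0.082 60.1 63.4 -0.9 2.4
0.085 59.2 65.4 -1.2 3.9
0.088 58.2 67.3 -1.4 5.5
0.091 57.2 69.3 -1.7 7.0
0.094 56.3 71.2 -1.9 8.5
[0.29021384 0.10709756 0.32      ]
[0.29518903 0.16560987 0.32      ]
[-7.77098813e-01 -1.79702507e-01  1.82925968e+00 -1.98892578e-05
  1.49210408e+00  4.03182587e-01]
```

```bash
cat >> h.py <<'E'
def row(x,y,z,yaw):
    s=ctrl.get_state();q=s["tcp_rot"];from scipy.spatial.transform import Rotation as R
    M=R.from_quat(q).as_matrix();y0=np.degrees(np.arctan2(M[1,0],M[0,0]));c,n=np.cos(np.radians(y0)),np.sin(np.radians(y0))
    T=np.array([[c,n,0],[n,-c,0],[0,0,-1]])
    d=T.T@(np.array([x,y,z])-s["eef_pos"])*1e3
    print("yaw",y0.round(2),"turn z",round(-((yaw-y0+180)%360-180),1),"shift",d.round(1),"t",s["time"],"open",s["opening"],"F",np.round(s["contact_force"],1))
E
python3 -c "
from h import *
row(.508,-.3664,.1,3.8);row(.508,-.3664,.024,3.8)"
```

```text
yaw 22.37 turn z 18.6 shift [ 45.3 121.2 283.3] t 2.8 open 1.0006110480045942 F [ 0.2 -0.4 -0.1]
yaw 22.37 turn z 18.6 shift [ 45.3 121.2 359.3] t 2.8 open 1.0006110480045942 F [ 0.2 -0.4 -0.1]
```

Converted, 283 mm is 0.566, 121.2 mm is 0.2424, 18.6 degrees is 0.1033.

Request:
send_rows(rows="0 0 0.0556 0.09 0.242 0.2 1;0 0 0.1033 0.09 0.242 0.4 1;0 0 0.1033 0.0906 0.2424 0.52 1;0 0 0.1033 0.0906 0.2424 0.566 1;0 0 0.1033 0.0906 0.2424 0.566 1;0 0 0.1033 0.0906 0.2424 0.566 1;0 0 0.1033 0.0906 0.2424 0.566 1;0 0 0.1033 0.0906 0.2424 0.566 1")

```text
time: 3.8
eef_pos: [0.5096, -0.3675, 0.1043]
tcp_rot: [0.999, 0.033, 0.002, 0.002]
contact_force: [0.6, 1.0, 0.9]
opening: 1.005
finger_force: 0.0
```

```bash
python3 - <<'E'
from h import *
p=ctrl.read_camera("wrist");save(p,"w2")
for k in [(.458,0),(.508,0),(.558,0)]: print((proj(p,[k[0],-.3664,.032])*1.5).round())
row(.508,-.3664,.024,3.8)
E
```

```text
[373. 430.]
[380. 327.]
[388. 209.]
yaw 3.81 turn z 0.0 shift [-1.5 -1.1 80.3] t 3.85 open 1.005511651462217 F [-1.  -0.1  1. ]
```

View pics/w2.png

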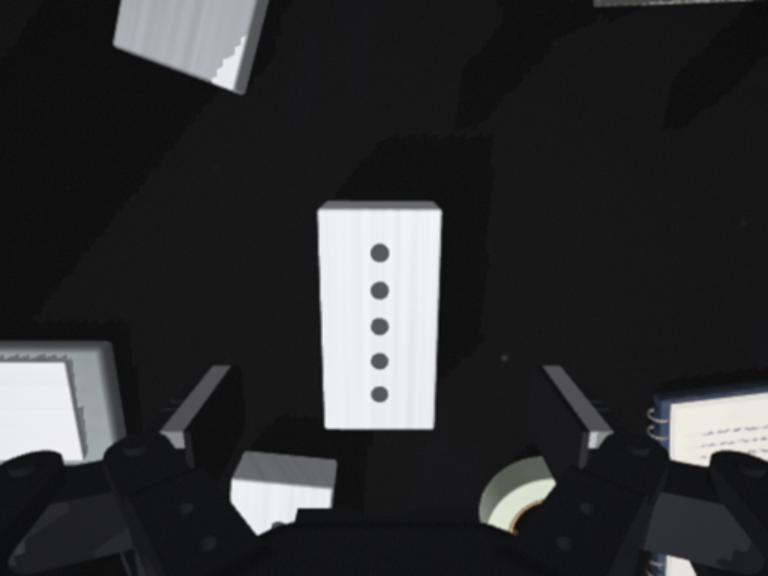

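Plate_32 is centred between the fingers, with its middle dot at (380,326) as predicted. I descend and grip.

Converted, 79 mm is 0.158, -1.5 mm is -0.003.

Request:
send_rows(rows="0 0 0 -0.003 -0.002 0.08 1;0 0 0 -0.003 -0.002 0.14 1;0 0 0 -0.003 -0.002 0.158 1;0 0 0 -0.003 -0.002 0.158 1;0 0 0 -0.003 -0.002 0.158 -1;0 0 0 -0.003 -0.002 0.158 -1;0 0 0 -0.003 -0.002 0.158 -1;0 0 0 -0.003 -0.002 0.158 -1", grip_force=60)

```text
time: 4.85
eef_pos: [0.5075, -0.3662, 0.0232]
tcp_rot: [0.999, 0.033, 0.001, 0.001]
contact_force: [-1.5, 0.4, 6.4]
opening: 0.574
finger_force: 65.7
```

Converted, -120 mm is -0.24, -60 mm is -0.12.

Request:
send_rows(rows="0 0 0 0 0 0 -1;0 0 0 0 0 0 -1;0 0 0 0 0 -0.12 -1;0 0 0 0 0 -0.24 -1;0 0 0 0 0 -0.24 -1;0 0 0 0 0 -0.24 -1;0 0 0 0 0 -0.24 -1;0 0 0 0 0 -0.24 -1")

```text
time: 5.85
eef_pos: [0.5056, -0.3643, 0.1387]
tcp_rot: [0.999, 0.033, -0.002, -0.002]
contact_force: [0.1, -0.2, -4.4]
opening: 0.576
finger_force: 64.8
```

```bash
python3 -c "
from h import *
row(.4445,-.1696,.15,93.7);print(ctrl.get_state()['finger_force'])"
```

```text
yaw 3.79 turn z -89.9 shift [ -48.1 -198.4  -11.3] t 5.85 open 0.5760361438848587 F [ 0.1 -0.2 -4.4]
64.82847332954407
```

Converted, -198 mm is -0.396, -180 mm is -0.36, -80 degrees is -0.4444.

Request:
send_rows(rows="0 0 -0.0556 0 -0.04 -0.04 -1;0 0 -0.1111 -0.02 -0.12 -0.04 -1;0 0 -0.1667 -0.04 -0.2 -0.04 -1;0 0 -0.2222 -0.06 -0.28 -0.04 -1;0 0 -0.2778 -0.08 -0.36 -0.04 -1;0 0 -0.3333 -0.096 -0.396 -0.04 -1;0 0 -0.3889 -0.096 -0.396 -0.04 -1;0 0 -0.4444 -0.096 -0.396 -0.04 -1")

```text
time: 6.85
eef_pos: [0.4451, -0.1703, 0.1606]
tcp_rot: [0.742, 0.67, -0.0, -0.001]
contact_force: [0.6, 0.7, -4.1]
opening: 0.574
finger_force: 64.8
```

Converted, -9.9 degrees is -0.055.

Request:
send_rows(rows="0 0 -0.055 0 0 0 -1;0 0 -0.055 0 0 0 -1;0 0 -0.055 0 0 0 -1;0 0 -0.055 0 0 0 -1;0 0 -0.055 0 0 0 -1")

```text
time: 7.48
eef_pos: [0.4456, -0.171, 0.1613]
tcp_rot: [0.684, 0.729, 0.0, -0.0]
contact_force: [-0.5, 0.3, -4.4]
opening: 0.575
finger_force: 64.8
```

```bash
python3 - <<'E'
from h import *
import pickle
p=ctrl.read_camera("wrist");save(p,"w3");pickle.dump(p,open("w3.pkl","wb"))
row(.4445,-.1696,.07,93.7);s=ctrl.get_state();print(s["eef_pos"],s["qpos"])
E
```

```text
yaw 93.66 turn z -0.0 shift [ 1.4 -1.  91.3] t 7.525 open 0.5773121800554919 F [ 0.3 -0.3 -4.3]
[ 0.44558084 -0.17096587  0.1612893 ] [-5.79391195e-01 -5.68917926e-02  2.13062375e+00 -7.87778186e-06
  1.06796103e+00 -6.43205681e-01]
```

View pics/w3.png

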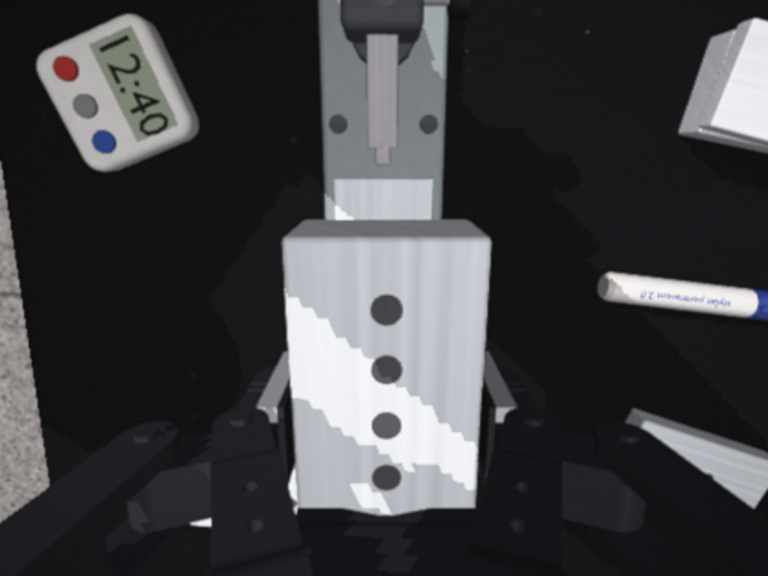

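The plate hangs square above the pad. The pad's far edge runs from (334,180) to (434,180), and the pointer's end is at (382,163).

```bash
python3 - <<'E'
from h import *
import pickle
p=pickle.load(open("w3.pkl","rb"));s=pickle.load(open("w3.pkl","rb"))
yaw=np.radians(93.7);g=np.array([np.cos(yaw),np.sin(yaw)]);n=np.array([-g[1],g[0]]);m=np.array([.4445,-.1696])
f=lambda u,v,z:(lambda q:((q-m)@g*1e3,(q-m)@n*1e3))(ray(p,u/1.5,v/1.5,z)[:2])
print("edge",f(334,180,.015),f(434,180,.015))
for z in(.07,.075,.08,.085,.09):print(z,f(382,163,z))
for r in (387,309),(387,477): print("dots",f(*r,.1613-.0235+.032))
E
```

```text
edge (np.float64(51.95291398052196), np.float64(26.342518716427815)) (np.float64(51.87598736553863), np.float64(-27.826654155853934))
0.07 (np.float64(62.16689446920675), np.float64(-0.0912472962522207))
0.075 (np.float64(62.28832085140765), np.float64(-0.12777316747916062))
0.08 (np.float64(62.409747233608535), np.float64(-0.16429903870609835))
0.085 (np.float64(62.53117361580943), np.float64(-0.20082490993303653))
0.09 (np.float64(62.65259999801033), np.float64(-0.23735078115997643))
dots (np.float64(30.005570636497637), np.float64(-1.9199466417277202))
dots (np.float64(-18.164445594894904), np.float64(-1.885394107042798))
```

Converted, 119 mm is 0.238, 1.4 mm is 0.0028.

Request:
send_rows(rows="0 0 0 0.0028 -0.0006 0.08 -1;0 0 0 0.0028 -0.0006 0.16 -1;0 0 0 0.0028 -0.0006 0.21 -1;0 0 0 0.0028 -0.0006 0.23 -1;0 0 0 0.0028 -0.0006 0.238 -1;0 0 0 0.0028 -0.0006 0.238 -1;0 0 0 0.0028 -0.0006 0.238 -1")

```text
time: 8.4
eef_pos: [0.4461, -0.1701, 0.0435]
tcp_rot: [0.684, 0.73, 0.0, 0.001]
contact_force: [0.3, -0.2, -4.1]
opening: 0.576
finger_force: 64.5
```

```bash
python3 -c "
from h import *
row(.4452,-.1696,.0385,93.7)"
```

```text
yaw 93.69 turn z -0.0 shift [ 0.5 -0.8  5. ] t 8.4 open 0.5761610079268881 F [ 0.3 -0.2 -4.1]
```

Lower slowly to contact, then release and rise.

Converted, 5.5 mm is 0.011, 5 mm is 0.01.

Request:
send_rows(rows="0 0 0 0.001 -0.0016 0.004 -1;0 0 0 0.001 -0.0016 0.007 -1;0 0 0 0.001 -0.0016 0.01 -1;0 0 0 0.001 -0.0016 0.011 -1;0 0 0 0.001 -0.0016 0.011 -1")

```text
time: 9.02
eef_pos: [0.4445, -0.1691, 0.0383]
tcp_rot: [0.684, 0.73, -0.0, -0.001]
contact_force: [-5.4, 1.8, 7.0]
opening: 0.579
finger_force: 66.3
```

Converted, -200 mm is -0.4, -160 mm is -0.32.

Request:
send_rows(rows="0 0 0 0 0 0 1;0 0 0 0 0 0 1;0 0 0 0 0 0 1;0 0 0 0 0 -0.08 1;0 0 0 0 0 -0.2 1;0 0 0 0 0 -0.32 1;0 0 0 0 0 -0.4 1;0 0 0 0 0 -0.4 1")

```text
time: 10.02
eef_pos: [0.4463, -0.1703, 0.2414]
tcp_rot: [0.684, 0.73, 0.001, 0.005]
contact_force: [-1.3, -0.0, 0.2]
opening: 0.996
finger_force: 0.0
```

```bash
python3 - <<'E'
from h import *
import pickle
p=ctrl.read_camera("wrist");save(p,"w4");pickle.dump(p,open("w4.pkl","wb"))
s=ctrl.read_camera("scene");save(s,"s4");pickle.dump(s,open("s4.pkl","wb"))
print([(w(p,r["position"]).round(3).tolist(),round(r["p"],2)) for r in ctrl.look_for(p,"plate_32")[:5]])
row(.56,-.09,.25,93.7);row(.56,-.09,.25,33.7)
E
```

```text
[([0.643, -0.063, 0.034], 0.98), ([0.61, -0.067, 0.011], 0.77), ([0.445, -0.166, 0.049], 0.68), ([0.385, -0.313, 0.022], 0.6), ([0.632, -0.171, 0.011], 0.36)]
yaw 93.69 turn z -0.0 shift [ 71.1 121.1 -14.7] t 10.175 open 0.9975860303911214 F [0.1 0.2 0. ]
yaw 93.69 turn z 60.0 shift [ 71.1 121.1 -14.7] t 10.175 open 0.9975860303911214 F [0.1 0.2 0. ]
```

View pics/w4.png

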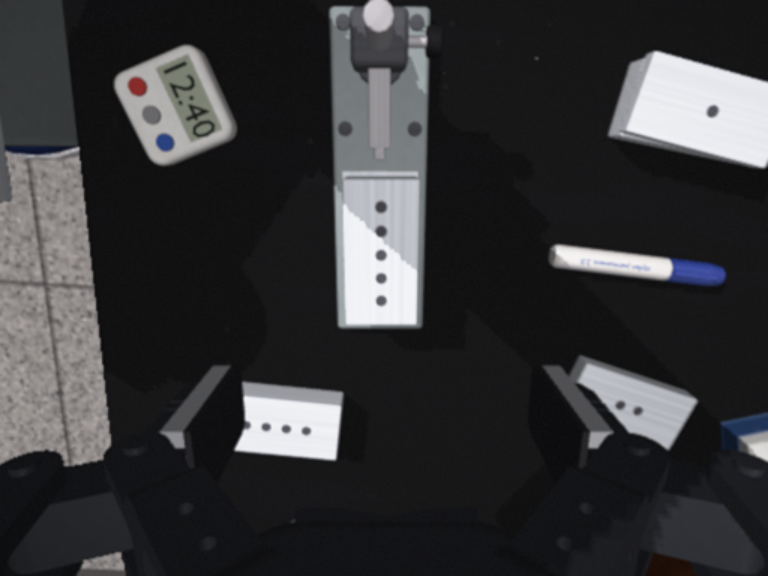

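Plate_32 lies squarely on the pad with its middle dot at (381,255). The pointer's end is at (379,157). The 12-on-20 stack is at upper right with its dot at (713,111), and plate_16 (2 dots) is at (630,407).

```bash
python3 - <<'E'
from h import *
import pickle
L=lambda n:pickle.load(open(n+".pkl","rb"))
p=L("w4")
yaw=np.radians(93.7);g=np.array([np.cos(yaw),np.sin(yaw)]);n=np.array([-g[1],g[0]]);m=np.array([.4452,-.1696])
f=lambda u,v,z:(lambda q:((q-m)@g*1e3,(q-m)@n*1e3))(ray(p,u/1.5,v/1.5,z)[:2])
print("32 dots",f(381,207,.047),f(381,255,.047),f(381,300.5,.047))
obs=[("wrist1",(258+.5)/4+79.5,(210+.5)/4+39.5),("w3",382/1.5,163/1.5),("w4",379/1.5,157/1.5),("scene1",(438+.5)/5.6+193.5,(182.5)/5.6+190.5)]
from scipy.optimize import least_squares
for sub in(obs,obs[:3]):
    r=least_squares(lambda X:np.concatenate([proj(L(a),X)-[b,c] for a,b,c in sub]),[.44,-.1,.08]);X=r.x;print("tip",X,(X[:2]-m)@g,r.fun.round(1))
c=ray(p,713/1.5,111/1.5,.032);print("dot12",c)
e=[ray(p,u/1.5,v/1.5,.032)[:2] for u,v in[(657,53),(767,80),(622,133),(765,165)]]
for a,b in((0,1),(2,3),(2,0)):print(np.degrees(np.arctan2(*(e[b]-e[a])[::-1])))
E
```

```text
32 dots (np.float64(31.54572575954174), np.float64(-0.1246288965924035)) (np.float64(-0.26509548554086565), np.float64(-0.018776993750860515)) (np.float64(-32.14521249003931), np.float64(0.08730549376929345))
tip [ 0.44055049 -0.10720911  0.07664228] 0.06256088789563116 [-0.6  0.2 -0.1 -0.3  0.3  1.  -0.6  0.7]
tip [ 0.44051874 -0.10709269  0.0741284 ] 0.06267911746886229 [-0.   0.2 -0.1 -0.6  0.3  0.8]
dot12 [ 0.65409626 -0.06472541  0.032     ]
-8.40097233148055
-7.969601634143363
75.77344831372353
```

Converted, -120 mm is -0.24, -80 mm is -0.16, 50 degrees is 0.2778.

Request:
send_rows(rows="0 0.0556 0 -0.08 0 0 1;0 0.1111 0 -0.16 0 0 1;0 0.1667 0 -0.24 0 0.04 1;0 0.2222 0 -0.24 0 0.08 1;0 0.2778 0 -0.24 0 0.12 1;0 0.2778 0 -0.24 0 0.12 1;0 0.2778 0 -0.24 0 0.12 1")

```text
time: 11.05
eef_pos: [0.4521, -0.2884, 0.1767]
tcp_rot: [0.62, 0.661, 0.289, -0.308]
contact_force: [-0.3, 0.4, 0.6]
opening: 1.001
finger_force: 0.0
```

```bash
python3 - <<'E'
from h import *
import pickle
p=ctrl.read_camera("wrist");pickle.dump(p,open("w5.pkl","wb"))
s=ctrl.get_state();print(s["eef_pos"],s["tcp_rot"],s["qpos"])
print(np.linalg.inv(p["extrinsics"])[:3,3])
u,v=map(int,proj(p,[.4406,-.109,.076]));print(u,v,proj(p,[.4406,-.109,.076]))
x0,y0=max(u-70,0),max(v-50,0);b=cv2.resize(p["color"][y0:y0+105,x0:x0+140,::-1],None,fx=5,fy=5,interpolation=cv2.INTER_CUBIC);cv2.imwrite("pics/w5c.png",b);print(x0,y0)
yaw=np.radians(93.7);g=np.array([np.cos(yaw),np.sin(yaw)]);m=np.array([.4452,-.1696])
for x,z in[(50,.047),(50,.015),(52,.015),(61,.071),(61,.081),(61,.075),(61,.085)]: print(x,z,((proj(p,[*(m+g*x/1e3),z])-[x0,y0])*5).round())
E
```

```text
[ 0.45253607 -0.28854191  0.17805733] [ 0.61985709  0.66205853  0.28836545 -0.30708477] [-0.93819892  0.40275482  1.73144063  0.43310895  1.77211778 -1.08935512]
[ 0.4558718  -0.33663244  0.30722739]
256 131 [256.59453305 131.81130391]
186 81
50 0.047 [356. 390.]
50 0.015 [356. 480.]
52 0.015 [356. 473.]
61 0.071 [356. 271.]
61 0.081 [356. 235.]
61 0.075 [356. 257.]
61 0.085 [356. 220.]
```

View pics/w5c.png

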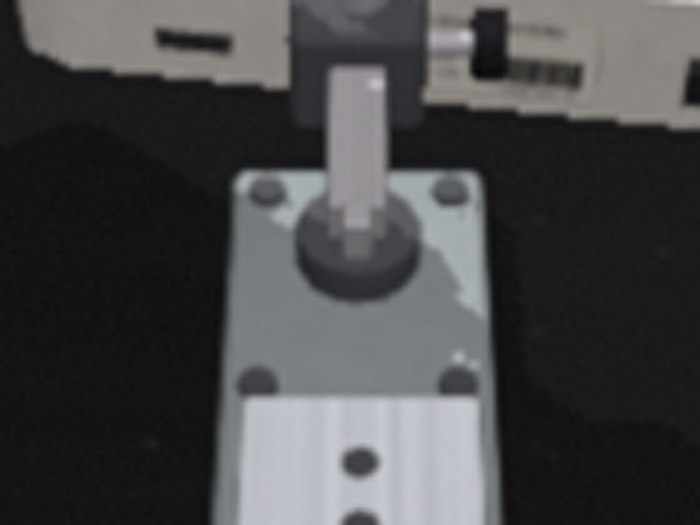

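The oblique view shows the nib's end face spanning rows 229 to 258 of the crop, and the plate's edge at row 396 (predicted 390). That puts the pointer's mid-thickness at z ≈ 0.080, about 65 mm above the pad. The right stack is 32+12+20 = 64 mm, so I fetch plate_12 next.

Converted, 54 mm is 0.108, -45 mm is -0.09, -50 degrees is -0.2778.

Request:
send_rows(rows="0 -0.0556 0 0.108 0 -0.09 1;0 -0.1111 0 0.108 0 -0.09 1;0 -0.1667 0 0.108 0 -0.09 1;0 -0.2222 0 0.108 0 -0.09 1;0 -0.2778 0 0.108 0 -0.09 1;0 -0.2778 0 0.108 0 -0.09 1;0 -0.2778 0 0.108 0 -0.09 1")

```text
time: 11.98
eef_pos: [0.4524, -0.2884, 0.2487]
tcp_rot: [0.684, 0.73, 0.001, 0.001]
contact_force: [-0.5, -0.9, -0.0]
opening: 0.997
finger_force: 0.0
```

```bash
python3 -c "
from h import *
row(.654,-.0647,.16,172);s=ctrl.get_state();print(s['eef_pos'],s['tcp_rot'])"
```

```text
yaw 93.74 turn z -78.3 shift [210.1 215.8  88.7] t 11.975 open 0.9965695680151571 F [-0.5 -0.9 -0. ]
[ 0.45238105 -0.2884336   0.24873127] [6.83686117e-01 7.29775511e-01 5.67596659e-04 8.21147256e-04]
```

Converted, 216 mm is 0.432, 210 mm is 0.42, -78 degrees is -0.4333.

Request:
send_rows(rows="0 0 -0.0556 0.088 0.088 0 1;0 0 -0.1111 0.176 0.176 0 1;0 0 -0.1667 0.26 0.26 0 1;0 0 -0.2222 0.34 0.348 0 1;0 0 -0.2778 0.42 0.432 0.04 1;0 0 -0.3333 0.42 0.432 0.1 1;0 0 -0.3889 0.42 0.432 0.177 1;0 0 -0.4333 0.42 0.432 0.177 1")

```text
time: 12.98
eef_pos: [0.6519, -0.0653, 0.153]
tcp_rot: [0.071, 0.997, 0.001, -0.005]
contact_force: [0.6, -0.4, -0.0]
opening: 1.0
finger_force: 0.0
```

Request:
send_rows(rows="0 0 0 0 0 0 1;0 0 0 0 0 0 1;0 0 0 0 0 0 1")

```text
time: 13.35
eef_pos: [0.6546, -0.0656, 0.1595]
tcp_rot: [0.073, 0.997, -0.0, 0.001]
contact_force: [0.8, 0.0, -0.4]
opening: 1.0
finger_force: 0.0
```

```bash
python3 - <<'E'
from h import *
import pickle
p=ctrl.read_camera("wrist");save(p,"w6");pickle.dump(p,open("w6.pkl","wb"))
print((proj(p,[.6541,-.0647,.032])*1.5).round())
row(.654,-.0647,.06,172);s=ctrl.get_state();print(s["eef_pos"])
E
```

```text
[389. 283.]
yaw 171.63 turn z -0.4 shift [ 0.6  0.7 99.4] t 13.4 open 1.0009718792728302 F [-0.2 -0.2  0.4]
[ 0.65451464 -0.06545718  0.15942292]
```

View pics/w6.png

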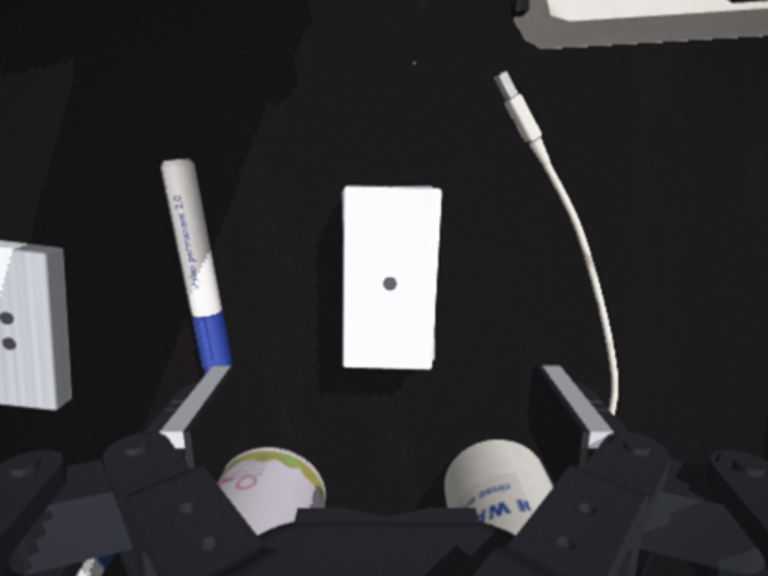

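Plate_12's dot is at (389,283), matching the prediction. The pen pot (270,490) and white bottle (500,480) stand beyond it, so I check their clearance.

```bash
python3 - <<'E'
from h import *
import pickle
s=pickle.load(open("scene.pkl","rb"));p=pickle.load(open("w6.pkl","rb"))
for n,u,v in[("pot near base",300,263),("bottle near base",240,297)]: print(n,ray(s,u/1.5,v/1.5,0).round(3))
for n,u,v in[("pot top edge near",270,449),("bottle shoulder",498,441)]:
    for z in(0,.06,.1):print(n,z,ray(p,u/1.5,v/1.5,z).round(3))
e=[ray(p,u/1.5,v/1.5,.032)[:2] for u,v in[(344,187),(441,189),(433,368),(343,366)]]
print(np.mean(e,0),[np.degrees(np.arctan2(*(e[b]-e[a])[::-1])).round(1) for a,b in((2,1),(3,0),(0,1),(3,2))],[np.linalg.norm(e[b]-e[a]).round(4) for a,b in((2,1),(3,0),(0,1),(3,2))])
E
```

```text
pot near base [ 0.769 -0.145  0.   ]
bottle near base [ 0.783 -0.003  0.   ]
pot top edge near 0 [ 0.765 -0.161  0.   ]
pot top edge near 0.06 [ 0.727 -0.139  0.06 ]
pot top edge near 0.1 [ 0.701 -0.124  0.1  ]
bottle shoulder 0 [ 0.782 -0.01   0.   ]
bottle shoulder 0.06 [ 0.74 -0.02  0.06]
bottle shoulder 0.1 [ 0.712 -0.026  0.1  ]
[ 0.65385692 -0.06406444] [np.float64(170.8), np.float64(169.9), np.float64(80.4), np.float64(80.2)] [np.float64(0.099), np.float64(0.0988), np.float64(0.0491), np.float64(0.0506)]
```

Converted, 117 mm is 0.234, 105 mm is 0.21, 1.3 degrees is 0.0072.

Request:
send_rows(rows="0 0 0.0072 0.0012 -0.0004 0.08 1;0 0 0.0072 0.0012 -0.0004 0.16 1;0 0 0.0072 0.0012 -0.0004 0.21 1;0 0 0.0072 0.0012 -0.0004 0.234 1;0 0 0.0072 0.0012 -0.0004 0.234 1;0 0 0.0072 0.0012 -0.0004 0.234 1")

```text
time: 14.15
eef_pos: [0.6547, -0.0656, 0.0434]
tcp_rot: [0.084, 0.996, -0.0, 0.001]
contact_force: [-0.0, -0.4, -0.2]
opening: 1.002
finger_force: 0.0
```

Request:
send_rows(rows="0 0 0 0 0 0 -1;0 0 0 0 0 0 -1;0 0 0 0 0 0 -1;0 0 0 0 0 0 -1;0 0 0 0 0 0 -1;0 0 0 0 0 0 -1")

```text
time: 14.9
eef_pos: [0.6545, -0.0655, 0.0431]
tcp_rot: [0.084, 0.996, -0.0, 0.001]
contact_force: [-0.6, 0.2, 5.1]
opening: 0.562
finger_force: 63.5
```

Converted, -130 mm is -0.26, -80 mm is -0.16.

Request:
send_rows(rows="0 0 0 0 0 -0.02 -1;0 0 0 0 0 -0.06 -1;0 0 0 0 0 -0.16 -1;0 0 0 0 0 -0.26 -1;0 0 0 0 0 -0.26 -1;0 0 0 0 0 -0.26 -1")

```text
time: 15.65
eef_pos: [0.653, -0.0652, 0.1716]
tcp_rot: [0.084, 0.996, 0.0, -0.0]
contact_force: [-0.3, 0.4, -1.9]
opening: 0.566
finger_force: 62.8
```

```bash
python3 - <<'E'
from h import *
import pickle
p=ctrl.read_camera("wrist");save(p,"w7");pickle.dump(p,open("w7.pkl","wb"))
row(.4452,-.1696,.19,93.7);s=ctrl.get_state();print(s["eef_pos"],s["finger_force"])
E
```

```text
yaw 170.39 turn z 76.7 shift [ 186.8 -137.7  -19.8] t 15.7 open 0.5622864733855615 F [ 0.6 -1.1 -1.2]
[ 0.6523427  -0.06500079  0.17019143] 62.79465079307556
```

View pics/w7.png

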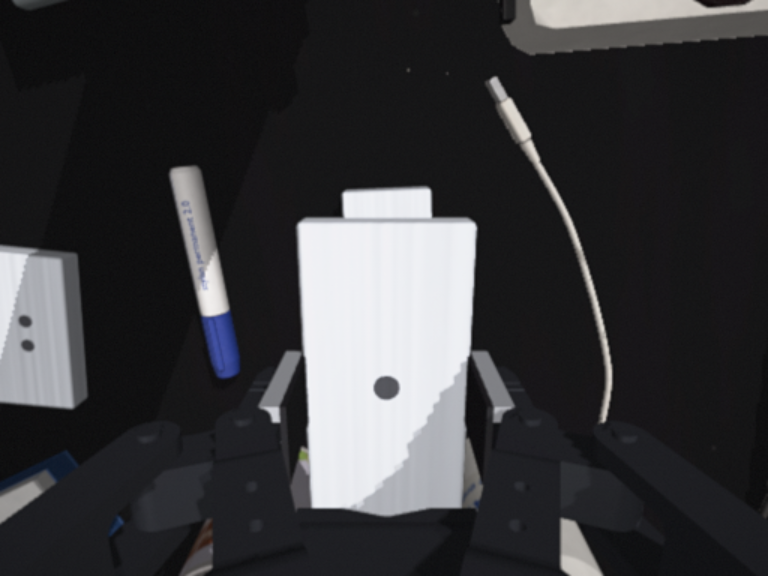

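Plate_12 is held square (dot at (386,387)) and plate_20 stayed behind below it. I carry it to the pad.

Converted, 187 mm is 0.374, 140 mm is 0.28, 76.7 degrees is 0.4261.

Request:
send_rows(rows="0 0 0.0556 0.04 -0.04 -0.06 -1;0 0 0.1111 0.1 -0.12 -0.06 -1;0 0 0.1667 0.18 -0.2 -0.06 -1;0 0 0.2222 0.28 -0.274 -0.06 -1;0 0 0.2778 0.374 -0.274 -0.06 -1;0 0 0.3333 0.374 -0.2754 -0.06 -1;0 0 0.3889 0.374 -0.2754 -0.06 -1;0 0 0.4261 0.374 -0.2754 -0.06 -1")

```text
time: 16.7
eef_pos: [0.4448, -0.1692, 0.1994]
tcp_rot: [0.686, 0.728, -0.0, -0.002]
contact_force: [-1.1, -0.6, -2.0]
opening: 0.561
finger_force: 62.8
```

Request:
send_rows(rows="0 0 0 0 0 0 -1;0 0 0 0 0 0 -1;0 0 0 0 0 0 -1")

```text
time: 17.08
eef_pos: [0.446, -0.1697, 0.2011]
tcp_rot: [0.684, 0.73, -0.0, -0.0]
contact_force: [0.2, -0.2, -2.3]
opening: 0.564
finger_force: 62.8
```

```bash
cat >> h.py <<'E'
def blobs(p,z,c,rad=.06):
    g=cv2.cvtColor(p["color"],cv2.COLOR_RGB2GRAY)
    m=(cv2.morphologyEx(g,cv2.MORPH_BLACKHAT,cv2.getStructuringElement(2,(25,25)))>50).astype(np.uint8)
    n,_,st,ce=cv2.connectedComponentsWithStats(m)
    for i in range(1,n):
        q=ray(p,*ce[i],z)
        if 15<st[i,4]<500 and np.hypot(*(q[:2]-c))<rad and abs(st[i,2]-st[i,3])<=.35*max(st[i,2:4]) and st[i,4]>.6*st[i,2]*st[i,3]: print("blob",st[i,4],ce[i].round(1),q.round(4))
E
python3 - <<'E'
from h import *
p=ctrl.read_camera("wrist")
s=ctrl.get_state();e=s["eef_pos"];print(e)
blobs(p,e[2]-.0231+.012,e[:2])
row(.4452,-.1696,.0781,93.7)
E
```

```text
[ 0.44605163 -0.16972658  0.2013023 ]
blob 222 [257.3 258.2] [ 0.4466 -0.1696  0.1902]
blob 34 [200.3 310.3] [ 0.4213 -0.1986  0.1902]
yaw 93.74 turn z 0.0 shift [  0.2  -0.8 123.2] t 17.125 open 0.5609160631187379 F [-0.4 -0.3 -1.5]
```

Converted, 128 mm is 0.256, 123 mm is 0.246.

Request:
send_rows(rows="0 0 0 0.0004 -0.0016 0.1 -1;0 0 0 0.0004 -0.0016 0.18 -1;0 0 0 0.0004 -0.0016 0.23 -1;0 0 0 0.0004 -0.0016 0.246 -1;0 0 0 0.0004 -0.0016 0.256 -1;0 0 0 0.0004 -0.0016 0.256 -1;0 0 0 0.0004 -0.0016 0.256 -1")

```text
time: 18.0
eef_pos: [0.4461, -0.1701, 0.0747]
tcp_rot: [0.684, 0.73, 0.0, 0.001]
contact_force: [0.3, 0.9, -0.3]
opening: 0.563
finger_force: 62.8
```

```bash
python3 -c "
from h import *
row(.4452,-.1696,.0701,93.7)"
```

```text
yaw 93.7 turn z -0.0 shift [ 0.6 -0.8  4.6] t 18.0 open 0.5630139694438641 F [ 0.3  0.9 -0.3]
```

Converted, 5 mm is 0.01, 4.5 mm is 0.009.

Request:
send_rows(rows="0 0 0 0.001 -0.0016 0.004 -1;0 0 0 0.001 -0.0016 0.007 -1;0 0 0 0.001 -0.0016 0.009 -1;0 0 0 0.001 -0.0016 0.01 -1;0 0 0 0.001 -0.0016 0.01 -1")

```text
time: 18.62
eef_pos: [0.4446, -0.1693, 0.0701]
tcp_rot: [0.684, 0.73, -0.0, -0.001]
contact_force: [-3.6, 3.1, 9.4]
opening: 0.56
finger_force: 63.9
```

Converted, -170 mm is -0.34, -140 mm is -0.28.

Request:
send_rows(rows="0 0 0 0 0 0 1;0 0 0 0 0 0 1;0 0 0 0 0 0 1;0 0 0 0 0 -0.08 1;0 0 0 0 0 -0.18 1;0 0 0 0 0 -0.28 1;0 0 0 0 0 -0.34 1;0 0 0 0 0 -0.34 1")

```text
time: 19.62
eef_pos: [0.4459, -0.1701, 0.2416]
tcp_rot: [0.684, 0.73, 0.001, 0.003]
contact_force: [-0.7, 0.5, 0.3]
opening: 0.999
finger_force: 0.0
```

```bash
python3 - <<'E'
from h import *
p=ctrl.read_camera("wrist")
blobs(p,.059,[.4452,-.1696]);print("20:");blobs(p,.020,[.653,-.064],.08)
print([(w(p,r["position"]).round(3).tolist(),round(r["p"],2)) for r in ctrl.look_for(p,"plate_20")[:5]])
row(.654,-.0645,.16,170.4)
E
```

```text
blob 50 [254.7 172.6] [ 0.4451 -0.1693  0.059 ]
20:
blob 51 [454.3  72.3] [ 0.6392 -0.0626  0.02  ]
blob 52 [469.3  75.4] [ 0.655  -0.0646  0.02  ]
blob 51 [484.2  78.5] [ 0.6709 -0.0665  0.02  ]
[([0.383, -0.309, 0.024], 0.78), ([0.646, -0.06, 0.02], 0.71), ([0.665, -0.284, 0.02], 0.69), ([0.446, -0.167, 0.059], 0.63)]
yaw 93.69 turn z -76.7 shift [ 90.7 216.2  77.6] t 19.725 open 1.0008231641632435 F [-0.6 -0.  -0.6]
```

Converted, 217 mm is 0.434, 90.6 mm is 0.1812, -79.3 degrees is -0.4406.

Request:
send_rows(rows="0 0 -0.0556 0.04 0.11 0 1;0 0 -0.1111 0.08 0.22 0 1;0 0 -0.1667 0.12 0.33 0 1;0 0 -0.2222 0.18 0.434 0 1;0 0 -0.2778 0.1812 0.434 0.04 1;0 0 -0.3333 0.1812 0.434 0.1 1;0 0 -0.3889 0.1812 0.434 0.156 1;0 0 -0.4406 0.1812 0.434 0.156 1")

```text
time: 20.72
eef_pos: [0.6516, -0.0639, 0.1532]
tcp_rot: [0.058, 0.998, 0.001, -0.006]
contact_force: [1.0, 1.0, 0.1]
opening: 1.002
finger_force: 0.0
```

Request:
send_rows(rows="0 0 0 0 0 0 1;0 0 0 0 0 0 1;0 0 0 0 0 0 1")

```text
time: 21.1
eef_pos: [0.6553, -0.0649, 0.1607]
tcp_rot: [0.062, 0.998, -0.0, 0.0]
contact_force: [-0.8, -0.3, 1.0]
opening: 1.002
finger_force: 0.0
```

```bash
python3 - <<'E'
from h import *
p=ctrl.read_camera("wrist");blobs(p,.020,[.655,-.064],.05)
row(.655,-.0646,.024,173)
E
```

```text
blob 67 [258.9 167.1] [ 0.6398 -0.0625  0.02  ]
blob 61 [258.9 185.7] [ 0.6556 -0.0645  0.02  ]
blob 60 [258.7 203.7] [ 0.6715 -0.0666  0.02  ]
yaw 172.93 turn z -0.1 shift [  0.4   0.3 136.9] t 21.15 open 0.9991506063379905 F [-0.2 -0.5 -0.4]
```

Converted, 136 mm is 0.272, 125 mm is 0.25.

Request:
send_rows(rows="0 0 0 0 0 0.1 1;0 0 0 0 0 0.2 1;0 0 0 0 0 0.25 1;0 0 0 0 0 0.272 1;0 0 0 0 0 0.272 1;0 0 0 0 0 0.272 1")

```text
time: 21.9
eef_pos: [0.6566, -0.0652, 0.0266]
tcp_rot: [0.061, 0.998, -0.0, 0.002]
contact_force: [0.5, -0.2, 1.2]
opening: 1.002
finger_force: 0.0
```

Request:
send_rows(rows="0 0 0 0 0 0 -1;0 0 0 0 0 0 -1;0 0 0 0 0 0 -1;0 0 0 0 0 0 -1;0 0 0 0 0 0 -1;0 0 0 0 0 0 -1")

```text
time: 22.65
eef_pos: [0.6562, -0.065, 0.0261]
tcp_rot: [0.061, 0.998, -0.0, 0.001]
contact_force: [-0.1, 0.7, 5.5]
opening: 0.566
finger_force: 66.2
```

Converted, -180 mm is -0.36, -130 mm is -0.26.

Request:
send_rows(rows="0 0 0 0 0 -0.04 -1;0 0 0 0 0 -0.14 -1;0 0 0 0 0 -0.26 -1;0 0 0 0 0 -0.36 -1;0 0 0 0 0 -0.36 -1;0 0 0 0 0 -0.36 -1")

```text
time: 23.4
eef_pos: [0.654, -0.0646, 0.203]
tcp_rot: [0.061, 0.998, 0.0, -0.001]
contact_force: [-0.4, -0.1, -2.8]
opening: 0.566
finger_force: 65.3
```

```bash
python3 -c "
from h import *
row(.4452,-.1696,.2,93.7)"
```

```text
yaw 172.99 turn z 79.3 shift [ 194.4 -129.7    3. ] t 23.4 open 0.5655372321436274 F [-0.4 -0.1 -2.8]
```

Converted, 194.4 mm is 0.3888, 194 mm is 0.388, 79.3 degrees is 0.4406.

Request:
send_rows(rows="0 0 0.0556 0.04 -0.04 -0.02 -1;0 0 0.1111 0.1 -0.12 -0.02 -1;0 0 0.1667 0.18 -0.2 -0.02 -1;0 0 0.2222 0.28 -0.2594 -0.02 -1;0 0 0.2778 0.388 -0.2594 -0.02 -1;0 0 0.3333 0.3888 -0.2594 -0.02 -1;0 0 0.3889 0.3888 -0.2594 -0.02 -1;0 0 0.4406 0.3888 -0.2594 -0.02 -1")

```text
time: 24.4
eef_pos: [0.4446, -0.1689, 0.2113]
tcp_rot: [0.686, 0.728, -0.001, -0.003]
contact_force: [-1.0, 0.5, -2.6]
opening: 0.565
finger_force: 65.3
```

Request:
send_rows(rows="0 0 0 0 0 0 -1;0 0 0 0 0 0 -1;0 0 0 0 0 0 -1")

```text
time: 24.78
eef_pos: [0.4462, -0.1696, 0.2139]
tcp_rot: [0.683, 0.73, -0.0, -0.001]
contact_force: [-0.2, 0.6, -2.4]
opening: 0.564
finger_force: 65.3
```

```bash
python3 - <<'E'
from h import *
p=ctrl.read_camera("wrist");s=ctrl.get_state();e=s["eef_pos"];print(e)
blobs(p,e[2]-.0261+.020,e[:2])
row(.4452,-.1696,.0851,93.7)
E
```

```text
[ 0.44630859 -0.16972542  0.21417546]
blob 262 [257.3 229.3] [ 0.4457 -0.1534  0.2081]
blob 236 [257.3 263.3] [ 0.4468 -0.1693  0.2081]
blob 218 [257.3 295. ] [ 0.4478 -0.1852  0.2081]
blob 22 [201.3 303. ] [ 0.4227 -0.191   0.2081]
yaw 93.75 turn z 0.1 shift [  0.2  -1.1 129.1] t 24.825 open 0.5670052060354152 F [ 1.   0.9 -1.6]
```

Request:
send_rows(rows="0 0 0 0.0004 -0.0024 0.1 -1;0 0 0 0.0004 -0.0024 0.18 -1;0 0 0 0.0004 -0.0024 0.23 -1;0 0 0 0.0004 -0.0024 0.246 -1;0 0 0 0.0004 -0.0024 0.252 -1;0 0 0 0.0004 -0.0024 0.252 -1;0 0 0 0.0004 -0.0024 0.252 -1")

```text
time: 25.7
eef_pos: [0.446, -0.1702, 0.0899]
tcp_rot: [0.684, 0.73, 0.0, 0.001]
contact_force: [0.1, -0.3, -2.3]
opening: 0.566
finger_force: 65.2
```

```bash
python3 -c "
from h import *
row(.4452,-.1696,.0851,93.7)"
```

```text
yaw 93.7 turn z -0.0 shift [ 0.7 -0.8  4.8] t 25.7 open 0.5663913555568681 F [ 0.1 -0.3 -2.3]
```

Converted, 5.2 mm is 0.0104, 4.7 mm is 0.0094.

Request:
send_rows(rows="0 0 0 0.001 -0.0014 0.004 -1;0 0 0 0.001 -0.0014 0.007 -1;0 0 0 0.001 -0.0014 0.0094 -1;0 0 0 0.001 -0.0014 0.0104 -1;0 0 0 0.001 -0.0014 0.0104 -1")

```text
time: 26.32
eef_pos: [0.4446, -0.1693, 0.0851]
tcp_rot: [0.684, 0.73, -0.0, -0.001]
contact_force: [-5.2, 2.2, 9.3]
opening: 0.568
finger_force: 66.7
```

Release, rise, then pitch back for the oblique check of the height.

Converted, -150 mm is -0.3, -90 mm is -0.18.

Request:
send_rows(rows="0 0 0 0 0 0 1;0 0 0 0 0 0 1;0 0 0 0 0 0 1;0 0 0 0 0 -0.08 1;0 0 0 0 0 -0.18 1;0 0 0 0 0 -0.3 1;0 0 0 0 0 -0.3 1;0 0 0 0 0 -0.3 1")

```text
time: 27.32
eef_pos: [0.4443, -0.1692, 0.2331]
tcp_rot: [0.684, 0.73, -0.0, -0.0]
contact_force: [0.4, -0.8, -0.8]
opening: 1.0
finger_force: 0.0
```

Converted, -140 mm is -0.28, -120 mm is -0.24, 55 degrees is 0.3056.

Request:
send_rows(rows="0 0.0556 0 -0.08 0 0 1;0 0.1111 0 -0.16 0 0 1;0 0.1667 0 -0.24 0 0.04 1;0 0.2222 0 -0.28 0 0.08 1;0 0.2778 0 -0.28 0 0.1 1;0 0.3056 0 -0.28 0 0.1 1;0 0.3056 0 -0.28 0 0.1 1;0 0.3056 0 -0.28 0 0.1 1")

```text
time: 28.32
eef_pos: [0.4534, -0.3085, 0.1828]
tcp_rot: [0.607, 0.647, 0.316, -0.337]
contact_force: [-0.3, -0.0, -0.3]
opening: 1.002
finger_force: 0.0
```

```bash
python3 - <<'E'
from h import *
p=ctrl.read_camera("wrist");s=ctrl.get_state();print(s["eef_pos"],s["time"],np.linalg.inv(p["extrinsics"])[:3,3])
blobs(p,.079,[.4452,-.1696],.04)
for n in("pointer_tip","plate_20","marker_blue"): print(n,[(w(p,r["position"]).round(3).tolist(),round(r["p"],2)) for r in ctrl.look_for(p,n)[:3]])
yaw=np.radians(93.7);g=np.array([np.cos(yaw),np.sin(yaw)]);m=np.array([.4452,-.1696])
for x,z in[(50,.079),(61,.075),(61,.085),(61,.080)]: print(x,z,proj(p,[*(m+g*x/1e3),z]).round(1))
u=int(round(proj(p,[*(m+g*.061),.08])[0]))
gr=cv2.cvtColor(p["color"],cv2.COLOR_RGB2GRAY);v=int(proj(p,[*(m+g*.061),.08])[1])
for du in(-2,0,2):print(du,v-22,gr[v-22:v+32,u+du])
E
```

```text
[ 0.45359259 -0.30853372  0.18352623] 28.375 [ 0.45790165 -0.36803605  0.30854302]
blob 39 [257.7 169.4] [ 0.4446 -0.1539  0.079 ]
blob 43 [257.9 181.6] [ 0.4458 -0.1695  0.079 ]
blob 50 [258.  194.9] [ 0.4468 -0.1857  0.079 ]
pointer_tip [([0.441, -0.06, 0.086], 0.86)]
plate_20 [([0.446, -0.22, 0.052], 0.8), ([0.388, -0.302, 0.021], 0.74), ([0.444, -0.182, 0.081], 0.63)]
marker_blue [([0.634, -0.177, 0.011], 0.79)]
50 0.079 [257.3 145.4]
61 0.075 [257.3 141.2]
61 0.085 [257.3 134. ]
61 0.08 [257.3 137.6]
-2 115 [162 161 162 161 161 161 161 162 162 162 162 162 163 162 162 160 154 155
 157 160 142 116 113 114 114 114 109  91  77  73  78 134 187 205 204 204
 203 204 204 203 203 203 203 203 203 202 203 204 203 204 204 195 161 111]
0 115 [158 159 159 159 158 158 157 159 159 159 159 159 159 158 158 157 159 160
 162 170 151 121 119 118 118 116 110  94  80  74  80 135 188 205 204 205
 205 204 204 205 204 205 204 204 205 204 205 203 204 206 204 173 109  75]
2 115 [158 159 157 158 158 158 158 158 158 159 158 159 158 158 158 158 156 149
 150 155 140 117 114 112 113 113 110  93  77  73  79 136 192 209 209 208
 208 208 208 209 209 209 209 208 208 208 209 208 207 208 208 175 113  73]
```

The pointer's end face runs from z ≈ 0.075 to 0.084 (mid ≈ 0.0795) and the stack's top is at 0.079, centred to under 1 mm. The arm is clear, so I hand in.

```bash
python3 -c "
from h import *
print(ctrl.sign_off())"
```

```text
the job is handed in; nothing more can be done
None
```

I handed the job in at about 28 s: plates 32 + 12 + 20 are stacked on the pad, top at about 79 mm against the pointer's middle at about 79.5 mm and centred within about 1 mm; the hand-in returned no verdict, and I viewed 11 pictures, one over the limit of 10.

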